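# Fetch the heat sink from the parts carousel and clamp it in the vise

## Robot

A 7-joint arm with a two-finger parallel gripper is mounted at the origin on the work surface. World frame = base frame: x ahead of the robot, y to its left, z up, the work surface at z = 0. Lengths are in m, angles in rad, forces in N, time in s.
With the tool pointing down it reaches from about 0.425 to 0.925 m from the base axis. Payload 6.8 kg.
Tool frame: the origin (TCP) lies at the very end of the fingers, on their centre line; the grasp point (between the pads) lies 19 mm behind it; z points along the fingers, y is the line along which they close (so a half turn about z gives the same grasp; the last joint's range is limited). The gripper opens to 85 mm and grips with 20 to 120 N. Pads are 22 mm wide; open, the fingers measure 114 mm over their backs; the gripper's body (76 mm by 85 mm) begins 54 mm behind the grasp point. The pads swing forward as they close: fully open they stand 13 mm farther back than shut.
Start: joints at [1.235, 0.477, 0.022, 1.555, -0.011, 1.109, -0.083], TCP at [0.152, -0.658, 0.199] pointing down, gripper open.
Joint ranges: [-2.96, 2.96], [-0.34, 2.1], [-1.41, 1.46], [0.24, 2.44], [-1.37, 4.51], [0.17, 1.92], [-2.96, 2.96]. Speed limits (rad/s): [2.39, 2.39, 3.14, 3.14, 3.14, 3.14, 3.14].

## Interface

Orientations are given as a unit quaternion [w, x, y, z].
In Python, from station import bot gives the robot as it stands.
- The arm moves only by the tool jog_arm, never from a script. Its argument "motion" is a list of rows, each a list of 7 numbers: the turn, a rotation vector about the tool's x, y, z in rad, then the shift along the tool's x, y, z in mm, then the finger opening in mm, from 0 to 85.4. A call has 1 to 10 rows; each row is the pose to reach, as a shift and turn from the pose commanded when the call began, along the tool's axes at that moment; what a row does not reach only later rows make up. A row lasts 1/8 s, in which the tool goes at most 62.5 mm and 10.7 degrees, less where a joint would pass 70% of its speed; a pose out of reach is approached as far as the arm can. A call with a gripper value outside its range is refused whole. The fingers move at their own pace and stop on an object; "grip_force" is the grip in N (left out, the last holds). Time passes only in rows, so rows that repeat a pose let the fingers close. It gives the time, the measured TCP pose, the force, the opening and the grip force at its end, in the units of the state.
- bot.get_obs(): the state, without advancing time (a new reading comes with each control period).
- bot.read_camera(name): name is "scene" or "side" or "wrist"; returns a dict with "pixels" (420x560x3 uint8, red, green, blue), "camera_matrix" (3x3 intrinsics, pixels), "T" (4x4, takes a point from camera to world coordinates); the wrist camera has in their place "tool_from_camera" (4x4, takes a point from camera to tool coordinates, whose origin is the TCP and whose axes are the flange's). Camera axes: x right, y down, z forward; pixel columns grow to the right and rows downward; lengths in m; the calibration is good to about 2 mm. A picture is of the moment at which its call begins: read the wrist's pose just before it. There is no depth.
- bot.hand_in(): hands the job in; it is judged then, once.
Trained networks look in a picture, given as the dict that the camera call returned (one of the last four; its "shot" number tells which), for a name from the list of things; names that differ only in an ending like _2 or _b are one class to them, and where a whole thing is asked for, a point or a joint stands for the part that bears it (a point fixed in the world has none). Each returns a list of dicts, best first, with "score" (0 to 1); they miss things now and then, are a little off and sometimes report something else, mostly with a low value. They report only what shows in the picture. A call takes as long as a camera call. They do not tell look-alikes from the thing itself.
- bot.spot_in(thing, picture): "xy" ([column, row] in pixels, amid what is visible of it).
- bot.tip_of(thing, picture): "xy" ([column, row] in pixels: a listed point, or the origin of a listed thing).
The state is a dict: "t": time; "q": joint angles; "joint_vel": joint speeds; "joint_torque": joint torques, N m; "eef_pos": TCP position; "tool_rot": TCP orientation; "contact_force": force on the tool from outside, world axes, zero at the start; "torque": the same for the moment, N m; "gripper_width": opening from 0.0 (shut) to 1.0 (fully open); "grasp_force": force on a finger pad.
Only numpy, scipy, OpenCV 4.12 (cv2) and the standard library are available. Lean on these libraries where they do the work, as an engineer would, in place of code of your own. Each camera call takes 0.05 s, during which the arm holds its last target. There are 200 camera calls.

## Task

Turn the parts carousel until the bay holding the finned heat sink stands at the pointer at the front, take the heat sink out there, and set it upright on the bed of the small vise, lengthwise between the jaws and midway across them. Then slide the loose jaw up until the heat sink is held snugly, flat against both jaws, pushing gently (stop when you feel it come up firm). Leave the other parts in their bays and everything else on the bench where it is.

Things in the scene. Friction and masses are not known exactly. Their poses are not given: they have to be found in the camera images.
- stand: Fixed foot of the parts carousel, 300 mm across, 16 mm high. Origin on the bench on the carousel's axis, z up. Front = its own -x: there a low aluminium pointer bar, 12 mm wide, reaches out to 190 mm from the axis. A clear upright guard 105 mm high stands 180 mm from the axis round the back, to 78 degrees either side of +x; the front is open.
- carousel: Grey turntable, 320 mm across, on the stand; origin on the bench on its vertical axis. Turns either way without stops, friction about 0.07 N m, stays where left. Five bays of 72 degrees, floors 30 mm high, outer wall 141 mm from the axis with its top 39 mm high. The heat sink's bay is centred on own -x: it is at the front when carousel and stand have the same yaw.
- bay (a point): Middle of the floor of the heat sink's bay, 108 mm from the carousel's axis, 30 mm high; turns with it. Divider walls, tops 52 mm high, bound the bay 36 degrees either side.
- peg (a point): Top of one of the five equal upright turning pegs: round steel, 14 mm thick, from 30 to 90 mm height, 150 mm from the axis. This one stands 36 degrees counterclockwise (seen from above) of the heat sink's bay, the others every 72 degrees on, each at the outer end of a divider wall. Turns with the carousel.
- deck (a point): Centre of the upper deck, underside, 110 mm high, on the carousel's axis. The deck has 90 mm radius, carries tape reels up to 150 mm height, turns with the carousel and overhangs the inner part of the bays: a part must be taken with the tool leaning outward from the axis, about 25 to 45 degrees.
- heat_sink: The part wanted: aluminium block with five upright lengthwise fins, 40 mm long (own x), 28 mm wide (own y), 36 mm high, 50 to 105 g. Origin at the centre of its underside. It stands upright on the bay floor, own +x towards the carousel's axis within 15 degrees.
- vise: Small grey vise fixed to the bench. Origin on the bench, x along the sliding direction, away from the robot. Bed 190 x 90 mm (own x -110 to +80 mm), top 20 mm high. Fixed jaw: steel block 70 mm wide, its clamping face at own x = +50 mm, top 48 mm high. Between the jaws the bed is flat and free.
- jaw: Loose jaw of the vise: steel block 18 mm thick, 64 mm wide, 21 to 42 mm high, sliding along the vise's x with about 2.5 N friction, stays where left. Its origin is not on the block: the clamping face lies at own x = -25 mm, the back face at -43 mm. Origin is 0 to 14 mm ahead of the vise's at the start, 35 mm when the heat sink is clamped.
- jaw_back (a point): Middle of the loose jaw's back face (the face to push), 31.5 mm high; moves with the jaw.
- relay: Black block 28 x 30 x 25 mm in another bay. Origin at the centre of its underside.
- transformer: Steel core with yellow winding, 36 x 42 x 26 mm, in another bay. Origin at the centre of its underside.
- capacitor: Plain aluminium can, 30 mm diameter, 38 mm high, standing in another bay. Origin at the centre of its underside.
- mount_block: Plain aluminium block without fins, 42 x 28 x 22 mm, in another bay. Origin at the centre of its underside.
- screwdriver: Screwdriver lying on the bench left of the carousel, about 200 mm long.
- solder_reel: Grey reel standing on its end, 56 mm diameter, 40 mm high.
- display_board: Green circuit board 100 x 75 mm with grey display blocks, lying flat, 12 mm high.
- flux_jar: Small jar with white cap, 48 mm diameter, 50 mm high.
- pack: Black plastic case 60 x 40 x 22 mm lying between carousel and vise.
There are look-alikes about, which are no part of the job. Leave any orange or pink look-alike of the heat_sink alone.

How it is judged:
By the outcome, as a careful person would: the job done as asked, in the order asked, and still so for the second after the job is handed in, with the robot touching nothing.
It also fails if it takes over 72 s, if anything falls off the work surface, if the arm or the gripper's body presses on something with over 40 N, if the wrist force passes 120 N, or if a joint passes its speed limit or range.

## Working session

There is one attempt and no reset: what is moved stays moved. The work goes in short steps, Python scripts to look and compute and a tool call to move; the robot and the scene stay as the last step left them, time stands still between calls to the robot, and variables do not carry over. Pictures are saved under pics/ and viewed, at most 10 in all, crops included, and the job is handed in when it is done.

Besides the shell and the picture viewer there is one more tool, called after "Emit:" by a JSON object that holds its "method" and its "body". jog_arm: Moves the arm, as the interface text tells. Its arguments: {"type":"object","properties":{"motion":{"type":"array"},"grip_force":{"type":"number"}},"required":["motion"]}

```bash
mkdir -p pics; ls
cat > h.py <<'E'
from station import bot
import numpy as np, cv2
from scipy.spatial.transform import Rotation as R
def rot(q): return R.from_quat([q[1],q[2],q[3],q[0]])
def cam(name):
    o=bot.get_obs(); p=bot.read_camera(name)
    if name=='wrist':
        T=np.eye(4);T[:3,:3]=rot(o['tool_rot']).as_matrix();T[:3,3]=o['eef_pos'];p['TT']=T@np.array(p['tool_from_camera'])
    else: p['TT']=np.array(p['T'])
    return p
def ray(p,xy):
    d=np.linalg.inv(p['camera_matrix'])@np.array([xy[0],xy[1],1.]); return p['TT'][:3,3],p['TT'][:3,:3]@d
def atz(p,xy,z):
    c,d=ray(p,xy); return c+d*(z-c[2])/d[2]
def proj(p,X):
    Xc=np.linalg.inv(p['TT'])@np.append(X,1); u=np.array(p['camera_matrix'])@Xc[:3]; return u[:2]/u[2]
def tri(l):
    A=np.zeros((3,3));b=np.zeros(3)
    for p,xy in l:
        c,d=ray(p,xy);d=d/np.linalg.norm(d);M=np.eye(3)-np.outer(d,d);A+=M;b+=M@c
    return np.linalg.solve(A,b)
def save(p,n): cv2.imwrite('pics/'+n,cv2.cvtColor(p['pixels'],cv2.COLOR_RGB2BGR))
np.set_printoptions(precision=4,suppress=True)
E
python3 - <<'E'
from h import *
o=bot.get_obs();print({k:np.array(v) for k,v in o.items()})
ps={n:cam(n) for n in('scene','side')}
im=[]
for n,p in ps.items():
    save(p,n+'0.png')
    print(n,p['TT'][:3,3],p['TT'][:3,2])
Z=dict(stand=0,carousel=0,bay=.03,peg=.09,deck=.11,heat_sink=.03,vise=0,jaw=0,jaw_back=.0315,relay=.03,transformer=.03,capacitor=.03,mount_block=.03,pack=0)
for t,z in Z.items():
    for n,p in ps.items():
        for d in bot.tip_of(t,p)[:3]: print(t,n,np.round(d['xy'],1),round(d['score'],2),atz(p,d['xy'],z)[:2])
E
```

```text
pics
{'t': array(0.), 'q': array([ 1.2349,  0.4778,  0.0224,  1.5565, -0.0115,  1.1093, -0.0831]), 'joint_vel': array([-0.0003, -0.0001,  0.0006,  0.0024, -0.0003, -0.0009,  0.0005]), 'joint_torque': array([ -0.001 , -59.6454,   1.6077, -28.1197,   0.0125,   0.0094,
         0.    ]), 'eef_pos': array([ 0.1523, -0.6569,  0.1978]), 'tool_rot': array([-0.0009,  0.9935,  0.1136, -0.0002]), 'contact_force': array([-0.5376,  0.2176,  0.7835]), 'torque': array([-0.0437, -0.0087,  0.0219]), 'grasp_force': array(0.), 'gripper_width': array(1.0044)}
scene [1.1298 0.4241 0.6687] [-0.6449 -0.4173 -0.6403]
side [0.0368 0.7192 0.7039] [ 0.4987 -0.6392 -0.5854]
carousel scene [265.2 256.7] 0.93 [0.6258 0.0544]
carousel side [256.1 223.8] 0.57 [0.6361 0.0492]
bay scene [309.6 269.5] 0.96 [0.6261 0.1725]
bay scene [428.2 341.4] 0.44 [0.6559 0.4392]
bay side [226.1 239.9] 0.97 [0.6281 0.1705]
bay side [359.5 188.4] 0.34 [ 0.4799 -0.2258]
peg scene [333.7 223.5] 0.6 [0.5272 0.1735]
peg side [252.5 230.4] 0.76 [0.5503 0.1585]
peg side [293.4 208.4] 0.28 [0.5259 0.0334]
deck scene [263.4 221.8] 0.89 [0.
[... 547 characters left out ...]
jaw side [358.5 186.8] 0.53 [ 0.5062 -0.2737]
jaw_back scene [205.2 171.1] 0.74 [ 0.4704 -0.2652]
jaw_back scene [261.2 186.7] 0.55 [ 0.4421 -0.087 ]
jaw_back side [372.8 182.3] 0.43 [ 0.4637 -0.2753]
jaw_back side [215.6 209.9] 0.33 [0.7343 0.0983]
relay side [282.8 240.6] 0.67 [0.5162 0.0893]
relay side [253.4 233.3] 0.53 [0.5913 0.111 ]
relay side [229.3 241.2] 0.16 [0.6185 0.1693]
transformer side [228.2 242. ] 0.73 [0.6186 0.1731]
transformer side [296.2 209.2] 0.71 [ 0.5656 -0.0352]
capacitor scene [220.7 252.1] 0.6 [ 0.6924 -0.0209]
mount_block scene [256.3 284.9] 0.76 [0.7237 0.1012]
mount_block side [292.7 207.5] 0.22 [ 0.5776 -0.0358]
pack scene [259.  189.8] 0.64 [ 0.4236 -0.1089]
```

View pics/scene0.png

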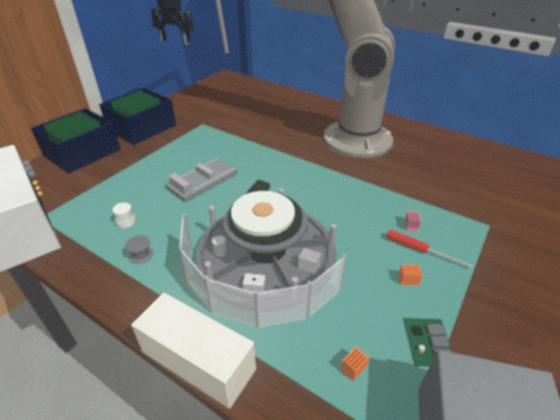

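View pics/side0.png

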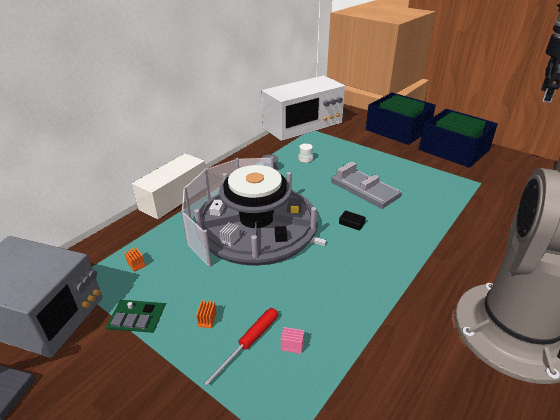

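Run:
```python
from h import *
a=cv2.imread('pics/side0.png')[140:275,170:410];b=cv2.imread('pics/scene0.png')[150:320,160:360]
a=cv2.resize(a,(720,405),interpolation=3)
cv2.imwrite('pics/c1.png',a)
p=cam('side')
print(atz(p,[320,241.5],.012), atz(p,[327,242],.012),atz(p,[313,240],.012))
s=cam('scene')
print(tri([(s,[309.6,269.5]),(p,[226.1,239.9])]),tri([(s,[263.4,221.8]),(p,[258.1,190.3])]))
# guess carousel
c=np.array([.627,.05,0])
for ang in range(54,400,72):
    P=c+[.15*np.cos(np.radians(ang)),.15*np.sin(np.radians(ang)),.09];print(ang,P,proj(s,P),proj(p,P))
```

```text
[0.4532 0.0195 0.012 ] [0.4383 0.0106 0.012 ] [0.4703 0.0252 0.012 ]
[0.6268 0.1723 0.0313] [0.6251 0.0502 0.1099]
54 [0.7152 0.1714 0.09  ] [287.4892 277.9043] [197.9901 207.5345]
126 [0.5388 0.1714 0.09  ] [330.4046 226.073 ] [252.6833 235.2227]
198 [0.4843 0.0036 0.09  ] [280.4791 188.3763] [314.3724 208.6992]
270 [ 0.627 -0.1    0.09 ] [210.3877 204.0037] [292.171  172.6715]
342 [0.7697 0.0036 0.09  ] [202.3449 259.5741] [228.5097 172.1829]
```

View pics/c1.png

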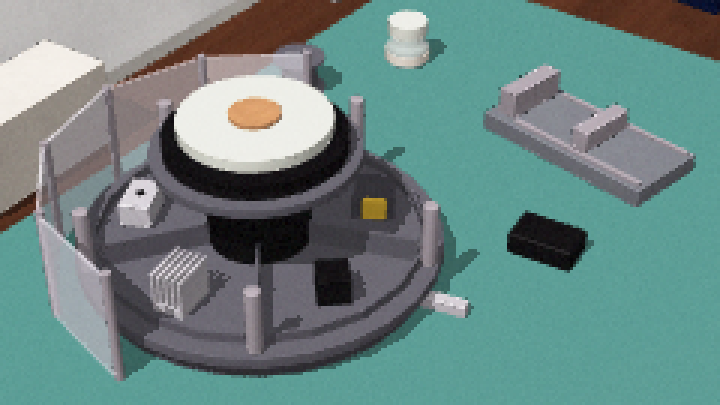

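```bash
cat >> h.py <<'E'
def Rt(yaw,tilt=0):
    a,t=np.radians([yaw,tilt]);d=np.array([np.cos(a),np.sin(a),0]);k=np.array([0,0,1.])
    x=np.cos(t)*d+np.sin(t)*k;z=np.sin(t)*d-np.cos(t)*k
    return R.from_matrix(np.c_[x,np.cross(z,x),z])
def mv(*poses):
    o=bot.get_obs();R0=rot(o['tool_rot']);p0=np.array(o['eef_pos'])
    print('now',p0,'yaw',np.degrees(np.arctan2(*R0.as_matrix()[:2,0][::-1])).round(2),'z',R0.as_matrix()[:,2],'F',np.array(o['contact_force']),'w',round(o['gripper_width']*85.4,1),'t',o['t'])
    for pos,yaw,tilt in poses:
        print((R0.inv()*Rt(yaw,tilt)).as_rotvec().round(4),(R0.inv().apply(np.array(pos)-p0)*1000).round(1))
E
python3 - <<'E'
from h import *
mv(([.38,-.35,.25],12,0),([.46,0.0,.33],12,0),([.46,0.05,.33],12,0))
E
```

```text
now [ 0.1524 -0.6576  0.1988] yaw 13.05 z [ 0. -0. -1.] F [-0.5162  0.0116 -0.386 ] w 85.5 t 1.6
[0.     0.     0.0183] [ 291.1 -248.3  -51.2]
[0.     0.     0.0183] [ 448.1 -571.2 -131.2]
[0.     0.     0.0183] [ 459.4 -619.9 -131.2]
```

Emit:
{"method": "jog_arm", "body": {"motion": [[0,0,0,45,-38,-10,85],[0,0,0,95,-80,-20,85],[0,0,0,140,-120,-30,85],[0,0,0,185,-160,-40,85],[0,0,0,230,-200,-50,85],[0,0,0,270,-245,-65,85],[0,0,0,305,-292,-80,85],[0,0,0,335,-340,-90,85],[0,0,0,360,-392,-100,85],[0,0,0,385,-445,-110,85]]}}

```text
t: 2.85
eef_pos: [0.4273, -0.1353, 0.3094]
tool_rot: [0.0, 0.994, 0.114, 0.0]
contact_force: [1.0, -0.9, -0.0]
gripper_width: 0.996
grasp_force: 0.0
```

Emit:
{"method": "jog_arm", "body": {"motion": [[0,0,0,22,-50,-6,85],[0,0,0,45,-100,-14,85],[0,0,0,63,-126,-21,85],[0,0,0,63,-126,-21,85],[0,0,0,63,-126,-21,85]]}}

```text
t: 3.48
eef_pos: [0.4596, -0.0012, 0.3296]
tool_rot: [0.0, 0.994, 0.113, -0.0]
contact_force: [-0.9, 0.1, 0.5]
gripper_width: 0.994
grasp_force: 0.0
```

Run:
```python
from h import *
mv()
p=cam('wrist');save(p,'w1.png');print(p['TT'][:3,3],p['TT'][:3,2])
for t,z in dict(carousel=0,stand=0,bay=.03,peg=.09,deck=.11,heat_sink=.03,pack=0).items():
    for d in bot.tip_of(t,p)[:3]: print(t,np.round(d['xy'],1),round(d['score'],2),atz(p,d['xy'],z)[:2])
```

```text
now [ 0.4596 -0.0012  0.3296] yaw 13.0 z [-0.0005 -0.0006 -1.    ] F [-0.918   0.0814  0.4981] w 84.9 t 3.475
[0.5421 0.0175 0.5051] [-0.3195 -0.0735 -0.9447]
carousel [259.5  39.9] 0.98 [0.6259 0.0575]
stand [326.4 182.2] 0.53 [ 0.438 -0.102]
bay [180.4  15.9] 0.61 [0.625  0.1674]
peg [151.5  80.3] 0.92 [0.535  0.1755]
deck [256.4  18.7] 0.84 [0.6279 0.0568]
heat_sink [ 88.4 190. ] 0.97 [0.343  0.2838]
heat_sink [182.3  21.4] 0.87 [0.6191 0.164 ]
heat_sink [53.2 72.2] 0.57 [0.5127 0.3387]
pack [328.  184.5] 0.66 [ 0.4346 -0.1058]
pack [428.5 166.5] 0.25 [ 0.5037 -0.264 ]
```

View pics/w1.png

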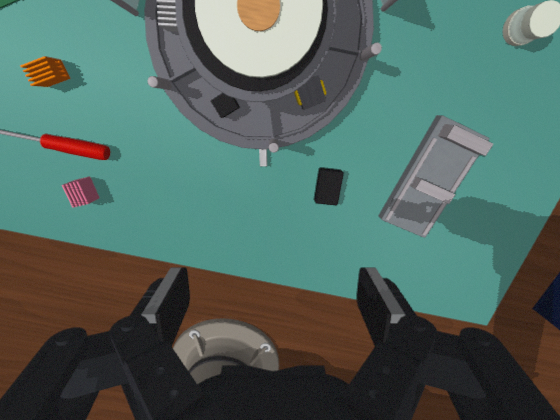

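Run:
```python
from h import *
a=cv2.imread('pics/w1.png');
b=cv2.resize(a[105:245,370:500],(520,560),interpolation=2);c=cv2.resize(a[30:180,130:400],(810,450),interpolation=2)[:,:]
cv2.imwrite('pics/w1v.png',b)
p=cam('wrist')
pg=[atz(p,u,.09)[:2] for u in([152,82],[273.5,148],[376,48.5])]
# circle with known radius .15
from scipy.optimize import least_squares
f=lambda v:np.concatenate([np.array(v[:2])+.15*np.array([np.cos(v[2]+k*1.2566),np.sin(v[2]+k*1.2566)])-pg[k] for k in range(3)])
r=least_squares(f,[.626,.05,2.2]);print(pg,r.x,np.degrees(r.x[2]),r.fun)
for u in ([264,166],[264,149]):
    q=atz(p,u,.014)[:2]-r.x[:2];print(q,np.degrees(np.arctan2(q[1],q[0]))%360,np.hypot(*q))
```

```text
[array([0.5334, 0.1755]), array([0.4869, 0.0045]), array([ 0.6346, -0.0918])] [0.6273 0.0581 2.2478] 128.78830604559016 [-0.0001 -0.0004  0.0002  0.0004 -0.0001  0.0001]
[-0.1829 -0.0474] 194.52449819816118 0.18892488225357343
[-0.1556 -0.0413] 194.8807555850021 0.16098846580381526
```

View pics/w1v.png

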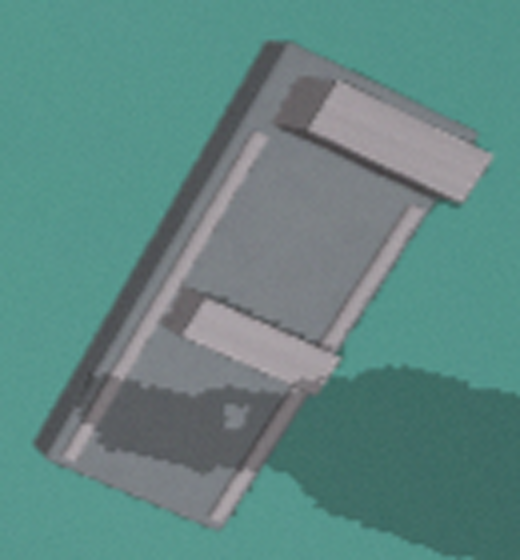

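Run:
```python
from h import *
p=cam('wrist')
g=lambda u,v,z:atz(p,[370+u/4,105+v/4],z)[:2]
F=[g(310,128,.048),g(462,203,.048)];J=[g(205,293,.042),g(342,352,.042)];B=[g(182,335,.042),g(320,388,.042)];N=[g(62,460,.02),g(218,525,.02)]
for n,e in zip('FJBN',(F,J,B,N)):
    d=e[0]-e[1];print(n,e,np.linalg.norm(d),'normal yaw',np.degrees(np.arctan2(-d[0],d[1])), 'mid',(e[0]+e[1])/2)
x=((F[0]+F[1])-(N[0]+N[1]))/2;print(np.degrees(np.arctan2(x[1],x[0])),np.linalg.norm(x))
# heat sink now
for d in bot.tip_of('vise',p)[:1]+bot.tip_of('jaw',p)[:1]: print(d['score'],atz(p,d['xy'],0))
c=np.array([.6273,.0581])
mv(*[([*(c+.15*np.array([np.cos(np.radians(a)),np.sin(np.radians(a))])),z],a-180,0) for a,z in((128.8,.13),)])
```

```text
F [array([ 0.5559, -0.2466]), array([ 0.5429, -0.3147])] 0.06925085114979762 normal yaw -10.80862998957169 mid [ 0.5494 -0.2807]
J [array([ 0.4871, -0.2359]), array([ 0.4767, -0.2991])] 0.06396556779402368 normal yaw -9.319380542491695 mid [ 0.4819 -0.2675]
B [array([ 0.4688, -0.2336]), array([ 0.4605, -0.2967])] 0.06372054060538912 normal yaw -7.489829990303016 mid [ 0.4647 -0.2652]
N [array([ 0.4006, -0.2159]), array([ 0.3869, -0.2941])] 0.07938400788245366 normal yaw -9.930676867240921 mid [ 0.3938 -0.255 ]
-9.360963934477088 0.15772859672540276
0.7 [ 0.5034 -0.2684  0.    ]
now [ 0.4599 -0.0002  0.3298] yaw 13.05 z [ 0. -0. -1.] F [ 1.2737  0.1715 -0.8131] w 84.9 t 4.075
[ 0.     -0.      1.1213] [ 111.  -154.1  199.8]
```

Emit:
{"method": "jog_arm", "body": {"motion": [[0,0,0.18,25,-35,30,85],[0,0,0.36,50,-70,70,85],[0,0,0.54,75,-105,110,85],[0,0,0.72,100,-140,140,85],[0,0,0.9,111,-154,170,85],[0,0,1.08,111,-154,200,85],[0,0,1.12,111,-154,235,60],[0,0,1.12,111,-154,265,40],[0,0,1.12,111,-154,265,40],[0,0,1.12,111,-154,265,40]]}}

```text
t: 5.32
eef_pos: [0.534, 0.1754, 0.0658]
tool_rot: [-0.001, 0.902, -0.431, 0.0]
contact_force: [0.2, -0.1, -0.8]
gripper_width: 0.467
grasp_force: 0.0
```

Run:
```python
from h import *
p=cam('wrist')
c=np.array([.6273,.0581])
for d in bot.tip_of('peg',p)[:2]:
    q=atz(p,d['xy'],.09)[:2]-c;print(d,q+c,np.degrees(np.arctan2(q[1],q[0])),np.hypot(*q))
P=lambda a:([*(c+.15*np.array([np.cos(np.radians(a)),np.sin(np.radians(a))])),.064],a-180,0)
mv(*[P(a) for a in (128.8,133.8,138.8,145,152,159,166,172,178,181,181)])
o=bot.get_obs();R0=rot(o['tool_rot']);print(R0.inv().apply(np.array([*c,.09])-o['eef_pos'])*1000)
save(p,'w2.png')
```

```text
{'xy': [272.9, 262.2], 'score': 0.96} [0.5332 0.1755] 128.69766761122528 0.15044772944955853
now [0.5345 0.1752 0.0663] yaw -51.15 z [ 0.0022  0.0014 -1.    ] F [-0.0631  1.0451  0.1137] w 39.8 t 5.425
[-0.0026 -0.0003  0.0008] [-0.6  1.   2.3]
[-0.0026 -0.0004 -0.0865] [-0.  14.1  2.3]
[-0.0026 -0.0005 -0.1737] [ 1.7 27.1  2.2]
[-0.0026 -0.0007 -0.2819] [ 5.3 42.9  2.2]
[-0.0025 -0.0008 -0.4041] [11.5 60.1  2.1]
[-0.0025 -0.001  -0.5263] [19.7 76.5  2.1]
[-0.0024 -0.0011 -0.6485] [29.8 91.7  2.1]
[-0.0024 -0.0013 -0.7532] [ 40.  103.7   2. ]
[-0.0023 -0.0014 -0.8579] [ 51.3 114.6   2. ]
[-0.0023 -0.0015 -0.9103] [ 57.4 119.6   2. ]
[-0.0023 -0.0015 -0.9103] [ 57.4 119.6   2. ]
[149.404    1.0825 -23.6693]
```

View pics/w2.png

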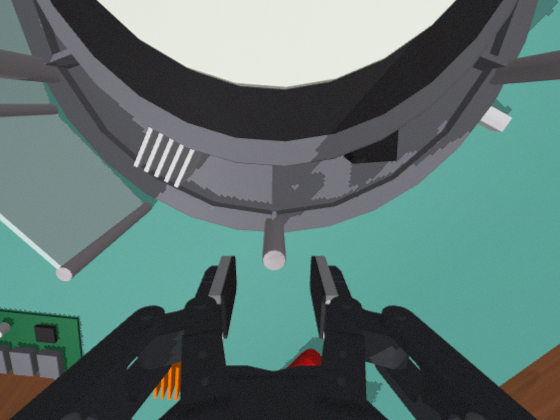

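Emit:
{"method": "jog_arm", "body": {"motion": [[0,0,0,0,0,2,17],[0,0,-0.03,0,5,2,17],[0,0,-0.09,0,14,2,17],[0,0,-0.17,2,27,2,17],[0,0,-0.28,5,43,2,17],[0,0,-0.4,11,60,2,17],[0,0,-0.52,19,76,2,17],[0,0,-0.65,30,92,2,17],[0,0,-0.75,40,104,2,17],[0,0,-0.82,47,111,2,17]]}}

```text
t: 6.68
eef_pos: [0.4759, 0.0674, 0.063]
tool_rot: [0.0, 0.999, -0.035, 0.0]
contact_force: [-0.1, 0.1, 0.2]
gripper_width: 0.196
grasp_force: 0.0
```

Run:
```python
from h import *
c=np.array([.6273,.0581])
o=bot.get_obs();q=np.array(o['eef_pos'])[:2]-c;print(np.degrees(np.arctan2(q[1],q[0]))%360,np.hypot(*q))
P=lambda a:([*(c+.15*np.array([np.cos(np.radians(a)),np.sin(np.radians(a))])),.064],a-180,0)
mv(*[P(a) for a in (178,184,190,197,204,211,218,224,229,230.6,231.6)])
```

```text
176.4910813341848 0.15167736663015424
now [0.4759 0.0674 0.063 ] yaw -3.98 z [-0.     -0.0004 -1.    ] F [-0.1084  0.0599  0.2273] w 16.8 t 6.675
[ 0.0004 -0.     -0.0346] [ 1.8  3.9 -1. ]
[ 0.0004  0.     -0.1393] [ 3.1 19.6 -1. ]
[ 0.0004  0.     -0.2441] [ 6.1 35.  -1. ]
[ 0.0004  0.0001 -0.3662] [11.6 52.5 -1. ]
[ 0.0004  0.0001 -0.4884] [19.2 69.1 -1. ]
[ 0.0004  0.0001 -0.6106] [28.8 84.7 -1. ]
[ 0.0004  0.0001 -0.7328] [40.2 99.1 -1. ]
[ 0.0004  0.0002 -0.8375] [ 51.3 110.2  -1. ]
[ 0.0004  0.0002 -0.9247] [ 61.4 118.5  -1. ]
[ 0.0004  0.0002 -0.9527] [ 64.7 121.   -1. ]
[ 0.0004  0.0002 -0.9701] [ 66.9 122.5  -0.9]
```

Emit:
{"method": "jog_arm", "body": {"motion": [[0,0,-0.03,2,4,0,17],[0,0,-0.14,3,19,0,17],[0,0,-0.24,6,35,0,17],[0,0,-0.37,12,52,0,17],[0,0,-0.49,19,69,0,17],[0,0,-0.61,29,85,0,17],[0,0,-0.73,40,99,0,17],[0,0,-0.84,51,110,0,17],[0,0,-0.92,61,118,0,17],[0,0,-0.96,66,122,0,17]]}}

```text
t: 7.92
eef_pos: [0.5341, -0.0582, 0.0629]
tool_rot: [0.0, 0.903, 0.43, 0.0]
contact_force: [1.0, -0.2, 0.7]
gripper_width: 0.198
grasp_force: 0.0
```

Run:
```python
from h import *
c=np.array([.6273,.0581])
o=bot.get_obs();q=np.array(o['eef_pos'])[:2]-c;print(np.degrees(np.arctan2(q[1],q[0]))%360,np.hypot(*q))
mv(([.43,.03,.28],15,0))
p=cam('wrist')
for t,z in dict(peg=.09,bay=.03,heat_sink=.03).items():
  for d in bot.tip_of(t,p)[:3]:
    q=atz(p,d['xy'],z)[:2]-c;print(t,d,q+c,np.degrees(np.arctan2(q[1],q[0]))%360,np.hypot(*q))
```

```text
231.31162054392104 0.14904818229164804
now [ 0.5341 -0.0582  0.0629] yaw 50.93 z [ 0.0006  0.0001 -1.    ] F [ 0.9548 -0.1554  0.6597] w 16.9 t 7.925
[ 0.0002 -0.0005  0.6272] [   3.  -136.4 -217.2]
```

Emit:
{"method": "jog_arm", "body": {"motion": [[0,0,0,0,0,0,30],[0,0,0,0,0,-20,40],[0,0,0,0,0,-70,50],[0,0,0.15,0,-30,-120,50],[0,0,0.3,0,-70,-170,50],[0,0,0.48,3,-110,-200,50],[0,0,0.63,3,-136,-217,50],[0,0,0.63,3,-136,-217,50],[0,0,0.63,3,-136,-217,50]]}}

```text
t: 9.25
eef_pos: [0.4298, 0.0299, 0.2794]
tool_rot: [0.0, 0.992, 0.129, -0.0]
contact_force: [-0.3, -0.3, 0.6]
gripper_width: 0.589
grasp_force: 0.0
```

Run:
```python
from h import *
mv()
c=np.array([.6273,.0581])
p=cam('wrist');save(p,'w3.png')
for t,z in dict(peg=.09,bay=.03,heat_sink=.03,deck=.11).items():
  for d in bot.tip_of(t,p)[:3]:
    q=atz(p,d['xy'],z)[:2]-c;print(t,d,q+c,np.degrees(np.arctan2(q[1],q[0]))%360,np.hypot(*q))
a=cv2.imread('pics/w3.png');
```

```text
now [0.4298 0.0299 0.2794] yaw 14.84 z [-0.0002 -0.0004 -1.    ] F [-0.2879 -0.2948  0.5969] w 50.3 t 9.25
peg {'xy': [168.4, 53.2], 'score': 0.61} [0.5331 0.1754] 128.76284672140815 0.15046011973441742
heat_sink {'xy': [91.2, 179.2], 'score': 0.64} [0.3437 0.2805] 141.8889115921082 0.3604216227564764
heat_sink {'xy': [51.6, 42.6], 'score': 0.62} [0.5108 0.3402] 112.4407372402676 0.30524990475342034
heat_sink {'xy': [289.0, 13.3], 'score': 0.5} [0.6184 0.0591] 173.46960867936554 0.008943519900257454
```

View pics/w3.png

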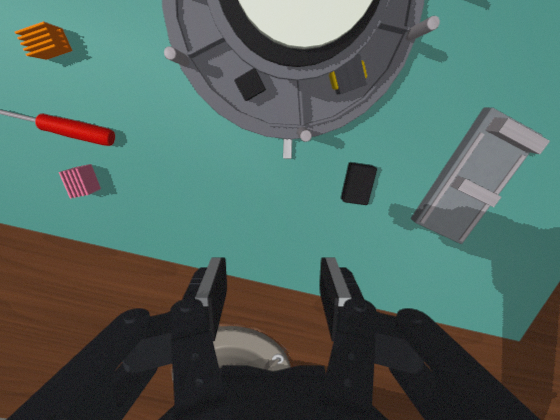

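Run:
```python
from h import *
p=cam('wrist');T=np.array(p['tool_from_camera']);print(T,p['camera_matrix'])
for X in([0,0,0],[0,0,-.019],[0,.02,-.019],[0,0.02,0],[.011,.02,0],[-.011,.02,0],[-.011,.02,-.03],[.011,.02,-.03]):
    Xc=np.linalg.inv(T)@np.append(X,1);u=np.array(p['camera_matrix'])@Xc[:3];print(X,u[:2]/u[2])
s=cam('side');save(s,'side1.png')
o=bot.get_obs();print(proj(s,np.array(o['eef_pos'])))
s2=cam('scene');print(proj(s2,np.array(o['eef_pos'])))
for n,q in(('side',s),('scene',s2)):
  for d in bot.tip_of('peg',q)[:2]: print(n,d,atz(q,d['xy'],.09))
a=cv2.imread('pics/side1.png')[100:340,150:510];cv2.imwrite('pics/s1c.png',cv2.resize(a,(720,480),interpolation=2))
```

```text
[[ 0.0003 -0.9449 -0.3272  0.0844]
 [ 1.      0.0005 -0.0006  0.0004]
 [ 0.0008 -0.3272  0.9449 -0.1756]
 [ 0.      0.      0.      1.    ]] [[298.845    0.     272.8023]
 [  0.     298.845  207.7147]
 [  0.       0.       1.    ]]
[0, 0, 0] [272.2869 242.1301]
[0, 0, -0.019] [272.2096 256.234 ]
[0, 0.02, -0.019] [306.2591 256.2552]
[0, 0.02, 0] [303.1769 242.1485]
[0.011, 0.02, 0] [303.7577 226.4427]
[-0.011, 0.02, 0] [302.6173 257.2806]
[-0.011, 0.02, -0.03] [307.5859 282.9935]
[0.011, 0.02, -0.03] [309.1478 247.8898]
[332.9248 150.3259]
[304.2624 112.1139]
side {'xy': [254.9, 235.4], 'score': 0.88} [0.5344 0.1688 0.09  ]
scene {'xy': [333.6, 223.1], 'score': 0.71} [0.5262 0.1727 0.09  ]
```

View pics/s1c.png

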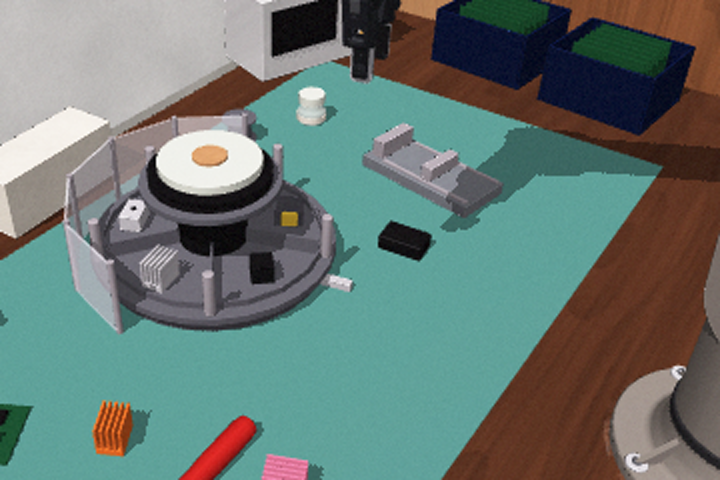

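Emit:
{"method": "jog_arm", "body": {"motion": [[0,0,0,6,-24,30,20],[0,0,0,13,-48,70,0],[0,0,0,13,-48,110,0],[0,0,0,13,-48,150,0],[0,0,0,13,-48,190,0],[0,0,0,13,-48,215,0],[0,0,0,13,-48,220,0],[0,0,0,13,-48,220,0]]}}

```text
t: 10.75
eef_pos: [0.4305, 0.0803, 0.0602]
tool_rot: [-0.0, 0.992, 0.129, 0.0]
contact_force: [0.4, -0.4, 0.2]
gripper_width: 0.005
grasp_force: 0.0
```

Run:
```python
from h import *
mv()
o=bot.get_obs();e=np.array(o['eef_pos'])
p=cam('wrist');s=cam('side');b=cam('scene')
out=[]
for n,q in(('w',p),('s',s),('b',b)):
    save(q,n+'t.png');im=cv2.imread('pics/'+n+'t.png');u=proj(q,e);print(n,u,proj(q,e-[0,0,.02]),proj(q,e+[0,0,.02]))
    x,y=[int(v) for v in u];h=100 if n=='w' else 50
    x=max(h,min(559-h,x));y=max(h,min(419-h,y))
    out.append(cv2.resize(im[y-h:y+h,x-h:x+h],(260,260) if n!='w' else (260,260),interpolation=0));print(n,'crop origin',x-h,y-h,'scale',130/h)
cv2.imwrite('pics/tip.png',np.hstack(out))
```

```text
now [0.4305 0.0803 0.0602] yaw 14.78 z [ 0.0003  0.0002 -1.    ] F [ 0.4102 -0.4084  0.2028] w 0.4 t 10.75
w [272.2872 242.1305] [272.3572 229.8698] [272.202  257.0458]
w crop origin 172 142 scale 1.3
s [314.7968 243.1494] [314.44   249.6813] [315.1622 236.4597]
s crop origin 264 193 scale 2.6
b [317.3459 197.2576] [316.8317 203.3778] [317.8737 190.976 ]
b crop origin 267 147 scale 2.6
```

View pics/tip.png

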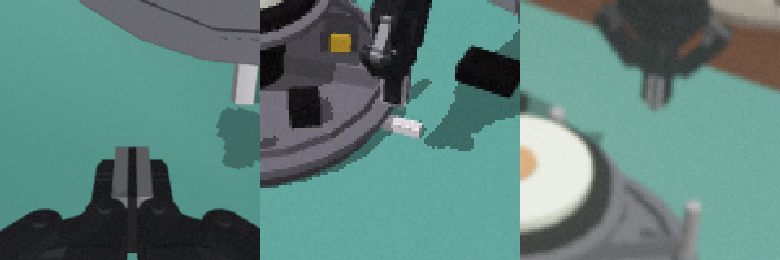

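Emit:
{"method": "jog_arm", "body": {"motion": [[0,0,0,0,0,40,0],[0,0,0,0,0,70,0],[0,0,0,0,0,76,0],[0,0,0,0,0,79,0],[0,0,0,0,0,81,0],[0,0,0,0,0,83,0],[0,0,0,0,0,83,0]]}}

```text
t: 11.78
eef_pos: [0.4304, 0.0801, -0.0229]
tool_rot: [0.0, 0.992, 0.128, 0.0]
contact_force: [-0.3, 0.4, 0.1]
gripper_width: 0.003
grasp_force: 0.0
```

Emit:
{"method": "jog_arm", "body": {"motion": [[0,0,0,0,0,2,0],[0,0,0,0,0,4,0],[0,0,0,0,0,6,0],[0,0,0,0,0,6,0]]}}

```text
t: 12.28
eef_pos: [0.4299, 0.0801, -0.0294]
tool_rot: [0.0, 0.992, 0.129, -0.0]
contact_force: [0.7, 0.5, -0.1]
gripper_width: 0.003
grasp_force: 0.0
```

Emit:
{"method": "jog_arm", "body": {"motion": [[0,0,0,0,0,1.5,0],[0,0,0,0,0,3,0],[0,0,0,0,0,4,0],[0,0,0,0,0,4,0]]}}

```text
t: 12.78
eef_pos: [0.4302, 0.0801, -0.0325]
tool_rot: [0.0, 0.992, 0.129, 0.0]
contact_force: [-3.3, -1.2, 14.7]
gripper_width: -0.002
grasp_force: 7.4
```

```bash
cat >> h.py <<'E'
OFF=.032
def mt(*poses): mv(*[(np.array(p)+OFF*Rt(y,t).as_matrix()[:,2],y,t) for p,y,t in poses])
c=np.array([.6273,.0581])
def P(a,z=.06,r=.15): return ([*(c+r*np.array([np.cos(np.radians(a)),np.sin(np.radians(a))])),z],a-180,0)
E
python3 - <<'E'
from h import *
mt(([.43,.08,.12],14.8,0),P(128.8,.13),P(128.8,.06))
E
```

```text
now [ 0.4302  0.0801 -0.0325] yaw 14.78 z [ 0.0004 -0.0008 -1.    ] F [-3.2914 -1.1703 14.7158] w -0.1 t 12.775
[ 0.0009 -0.0002 -0.0004] [  -0.2    0.1 -120.5]
[ 0.0007 -0.0007  1.1515] [ 123.9  -65.4 -130.5]
[ 0.0007 -0.0007  1.1515] [123.9 -65.4 -60.5]
```

Emit:
{"method": "jog_arm", "body": {"motion": [[0,0,0,0,0,-45,20],[0,0,0.05,0,0,-100,50],[0,0,0.23,15,-10,-135,60],[0,0,0.41,45,-25,-135,60],[0,0,0.59,75,-40,-135,60],[0,0,0.77,105,-55,-135,50],[0,0,0.95,124,-65,-135,45],[0,0,1.13,124,-65,-110,40],[0,0,1.15,124,-65,-75,40],[0,0,1.15,124,-65,-60,40]]}}

```text
t: 14.02
eef_pos: [0.532, 0.1744, 0.025]
tool_rot: [0.001, 0.902, -0.431, -0.001]
contact_force: [-0.4, 0.2, -0.0]
gripper_width: 0.468
grasp_force: 0.0
```

Run:
```python
from h import *
mt(*[P(a) for a in (128.8,133.8,138.8,145,152,159,166,172,178)])
```

```text
now [0.532  0.1744 0.025 ] yaw -51.05 z [-0.0026 -0.0018 -1.    ] F [-0.4277  0.2038 -0.0138] w 40.0 t 14.025
[0.0031 0.0002 0.0026] [ 0.4 -1.4 -3. ]
[ 0.0031  0.0003 -0.0847] [ 0.9 11.7 -3. ]
[ 0.0031  0.0005 -0.1719] [ 2.6 24.7 -2.9]
[ 0.0031  0.0006 -0.2801] [ 6.2 40.5 -2.9]
[ 0.0031  0.0008 -0.4023] [12.3 57.7 -2.8]
[ 0.003   0.001  -0.5245] [20.5 74.1 -2.8]
[ 0.003   0.0012 -0.6467] [30.6 89.4 -2.7]
[ 0.0029  0.0014 -0.7514] [ 40.7 101.4  -2.7]
[ 0.0029  0.0015 -0.8561] [ 52.1 112.3  -2.7]
```

Emit:
{"method": "jog_arm", "body": {"motion": [[0,0,0,0,0,-3,18],[0,0,-0.03,0,4,-3,17],[0,0,-0.09,1,12,-3,17],[0,0,-0.17,3,25,-3,17],[0,0,-0.28,6,41,-3,17],[0,0,-0.4,12,58,-3,17],[0,0,-0.52,20,74,-3,17],[0,0,-0.65,31,90,-3,17],[0,0,-0.75,41,102,-3,17],[0,0,-0.81,47,108,-3,17]]}}

```text
t: 15.28
eef_pos: [0.4796, 0.0688, 0.0312]
tool_rot: [-0.0, 0.999, -0.04, 0.001]
contact_force: [0.3, 0.5, 0.3]
gripper_width: 0.2
grasp_force: 0.0
```

Run:
```python
from h import *
mt(*[P(a) for a in (178,184,190,197,204,211,218,224,229,230.6)])
p=cam('wrist')
for t,z in dict(peg=.09,heat_sink=.03).items():
  for d in bot.tip_of(t,p)[:3]:
    q=atz(p,d['xy'],z)[:2]-c;print(t,d,q+c,np.degrees(np.arctan2(q[1],q[0]))%360,np.hypot(*q))
```

```text
now [0.4796 0.0688 0.0312] yaw -4.6 z [ 0.0023 -0.0001 -1.    ] F [0.2896 0.5133 0.3451] w 17.0 t 15.275
[-0.0001 -0.0023 -0.0455] [-1.7  5.6  3.2]
[ 0.     -0.0023 -0.1502] [-0.2 21.2  3.2]
[ 0.0002 -0.0023 -0.2549] [ 3.  36.6  3.2]
[ 0.0003 -0.0023 -0.3771] [ 8.6 54.   3.2]
[ 0.0005 -0.0023 -0.4992] [16.4 70.6  3.2]
[ 0.0006 -0.0023 -0.6214] [26.1 86.1  3.2]
[ 0.0007 -0.0022 -0.7436] [ 37.7 100.3   3.2]
[ 0.0009 -0.0022 -0.8483] [ 48.9 111.3   3.3]
[ 0.001  -0.0022 -0.9356] [ 59.1 119.5   3.3]
[ 0.001  -0.0022 -0.9635] [ 62.5 122.    3.3]
peg {'xy': [269.5, 300.4], 'score': 0.61} [0.4782 0.07  ] 175.45653931768922 0.14959447850897745
heat_sink {'xy': [32.9, 390.0], 'score': 0.72} [0.3654 0.2685] 141.2193341955731 0.33598821613885815
```

Emit:
{"method": "jog_arm", "body": {"motion": [[0,0,-0.05,-2,6,1,17],[0,0,-0.15,0,21,1,17],[0,0,-0.25,3,36,1,17],[0,0,-0.37,8,53,1,17],[0,0,-0.49,16,70,1,17],[0,0,-0.61,25,85,1,17],[0,0,-0.73,37,99,1,17],[0,0,-0.83,47,110,1,17],[0,0,-0.92,57,118,1,17],[0,0,-0.96,62,122,1,17]]}}

```text
t: 16.68
eef_pos: [0.5317, -0.0567, 0.0294]
tool_rot: [0.0, 0.905, 0.425, 0.001]
contact_force: [-0.4, 0.1, -0.1]
gripper_width: 0.199
grasp_force: 0.0
```

Emit:
{"method": "jog_arm", "body": {"motion": [[0,0,0,0,0,0,24],[0,0,0,0,0,-25,30],[0,0,0,0,0,-75,50],[0,0,0.15,0,-30,-130,50],[0,0,0.3,0,-70,-180,50],[0,0,0.48,3,-110,-230,50],[0,0,0.63,3,-136,-248,50],[0,0,0.63,3,-136,-248,50],[0,0,0.63,3,-136,-248,50]]}}

```text
t: 17.8
eef_pos: [0.4278, 0.0323, 0.2763]
tool_rot: [0.0, 0.992, 0.124, -0.0]
contact_force: [0.3, 0.4, -0.1]
gripper_width: 0.585
grasp_force: 0.0
```

Run:
```python
from h import *
mv()
p=cam('wrist');save(p,'w4.png')
for t,z in dict(peg=.09,bay=.03,heat_sink=.03).items():
  for d in bot.tip_of(t,p)[:4]:
    q=atz(p,d['xy'],z)[:2]-c;print(t,np.round(d['xy'],1),round(d['score'],2),q+c,np.degrees(np.arctan2(q[1],q[0]))%360,np.hypot(*q))
for n in('scene','side'):
  s=cam(n)
  for t,z in dict(peg=.09,bay=.03,heat_sink=.03).items():
   for d in bot.tip_of(t,s)[:3]: print(n,t,np.round(d['xy'],1),round(d['score'],2),atz(s,d['xy'],z)[:2])
print([ (a,proj(p,[*(c+.15*np.array([np.cos(np.radians(a)),np.sin(np.radians(a))])),.09])) for a in(158.6,230.6,194.6)])
a=cv2.imread('pics/w4.png')[0:200,120:400]
cv2.imwrite('pics/w4c.png',cv2.resize(a,(784,560),interpolation=2))
```

```text
now [0.4278 0.0323 0.2763] yaw 14.26 z [-0.0002 -0.0006 -1.    ] F [ 0.3154  0.3979 -0.0967] w 50.0 t 17.8
peg [368.5 111.1] 0.55 [ 0.5295 -0.0559] 229.38638302982977 0.15017164938745453
bay [291.9  98.4] 0.8 [0.5229 0.0301] 195.01965664229934 0.1080883631405774
heat_sink [294.1 101.2] 0.73 [0.5203 0.0263] 196.53497837488072 0.11166340488574536
heat_sink [52.3 48.6] 0.68 [0.5053 0.3388] 113.50066187492058 0.30603471627342804
heat_sink [ 89.8 179.7] 0.56 [0.3443 0.2841] 141.39920534618244 0.3621783491790073
scene peg [252.9 187.7] 0.88 [ 0.52   -0.0548]
scene heat_sink [409.8 225.6] 0.69 [0.3684 0.3062]
scene heat_sink [408.6 282.8] 0.65 [0.5432 0.3636]
scene heat_sink [352.2 369.4] 0.59 [0.781  0.3462]
side peg [312.5 191.4] 0.94 [ 0.5303 -0.0565]
side bay [292.7 229.2] 0.71 [0.523  0.0392]
side heat_sink [207.6 322.2] 0.96 [0.4852 0.3748]
side heat_sink [136.5 262.9] 0.71 [0.7361 0.3537]
side heat_sink [295.  224.9] 0.55 [0.5285 0.0216]
[(158.6, array([217.5872, 110.1945])), (230.6, array([370.839 , 109.2772])), (194.6, array([293.7425, 135.234 ]))]
```

Run:
```python
from h import *
im=cv2.imread('pics/w4.png');g=im.max(2)
sub=g[70:130,262:330]
for r in sub[::2]: print(' '.join('%3d'%v for v in r[::2]))
```

```text
65  74  99 113 115 113 115 116 116 114 114 115 116 115 115 115 114 115 114 113 114 114 113 112 113 110 118 114 110 113 113 113 111 107
 83  83  94  76  83 110 112 113 115 113 115 114 114 114 112 114 113 113 113 113 111 112 113 114 112 111 112 111 114 113 111  88  71  78
102 104 113 113 107  97  74  95 109 113 114 114 116 114 114 115 114 112 116 111 113 111 114 114 114 110 109 110  97  76  81  84  84  83
106 115 111 113 116 115 113 105  92  71  69  70  81  89 101 109 111 113 109 111 112 100  88  81  73  70  71  79  77  81  83  85  82  82
115 114 114 113 114 113 112 115 112 112 113 110 108  90  76  70  70  65  70  74  75  79  78  81  81  85  84  82  78  86  83  83  83  86
115 114 116 114 115 116 112 116 115 112 113 114 114 113  94  91 107  81 122 102  76 137  87  80  84  85  83  85  80  82  85  83  82  83
114 113 116 114 114 112 112 112 113 114 170 131 113 137 160 102 138 105 129 146  83 133  91  84  80  84  81  77  82  83  83  82  82  84
114 116 113 117 115 111 113 115 115 115 178 170 121 178 155  93 141 111 118 143  86 135  94  82  82  83  82  85  84  82  81  86  85  83
112 116 112 1
[... 2278 characters left out ...]
  84  82 102  91 105
107 102  98 103 109 112 115 114 114 114 115 112 108 112 113 111 106  91  82  81  83 102  90  81 108  91  90  95  91  95 108 112 113  95
 96 105 111 113 108 108 111 103  93 100 111 112 113 112 113 110 113 113 111  98  89  92  87 107 107 108 111 111 113 105  96  89  83  84
112 108 112 114 114 113  95 106 113 113 111 107 103  94  93  94  99 108 109 108 112 110 111 101  93  86  85  86  82  92 108 108 113 107
112 112 110 113 112 114 113 109 106 113 111 114 101 107 118 113 103 101  94  89  83 101  88  99 106 111 107 113 109 113 113 112 114 113
111 113 112 113 112 113 113 110 113 111 111 112 112 106 108 107 106 106 104 107 109 112 116 112 111 112 115 114 109 115 111 112 114 110
```

Run:
```python
from h import *
p=cam('wrist');g=p['pixels'].max(2)
ys,xs=np.where(g[70:122,272:318]>128);W=np.array([atz(p,[x+272,y+70],.066)[:2] for x,y in zip(xs,ys)])
r=cv2.minAreaRect((W*1000).astype(np.float32));print(r);print(cv2.boxPoints(r))
# fin direction by brightness structure: maximize variance of profile across
w=np.array([[atz(p,[x,y],.066)[0]*1000,atz(p,[x,y],.066)[1]*1000,g[y,x]] for y in range(84,114) for x in range(280,312)])
best=[]
for a in np.arange(-30,50,1.):
    t=np.radians(a);s=-np.sin(t)*w[:,0]+np.cos(t)*w[:,1];b=np.round(s/1.).astype(int);b-=b.min()
    n=np.bincount(b);m=np.bincount(b,w[:,2])/np.maximum(n,1);best.append((np.sum(n*(m-w[:,2].mean())**2)/n.sum(),a))
print(sorted(best)[-4:])
mv()
```

```text
((523.0325317382812, 28.707073211669922), (40.371665954589844, 28.98539161682129), 21.59256362915039)
[[498.9299  34.7543]
 [509.5966   7.8029]
 [547.1352  22.6599]
 [536.4684  49.6112]]
[(np.float64(1121.1329416262408), np.float64(23.0)), (np.float64(1130.5625586365725), np.float64(20.0)), (np.float64(1182.3363959571566), np.float64(22.0)), (np.float64(1188.0458780135907), np.float64(21.0))]
now [0.428  0.0327 0.2768] yaw 14.2 z [-0. -0. -1.] F [-0.2086  0.7764  0.3994] w 50.1 t 18.45
```

Run:
```python
from h import *
yw,tl=21.5,35
z=Rt(yw,tl).as_matrix()[:,2];d=np.array([np.cos(np.radians(yw)),np.sin(np.radians(yw)),0])
g=np.array([.523,.0287,.054])-.004*d; tip=g+.019*z
print(tip,np.array(bot.get_obs()['q']))
mt((tip-.12*z,yw,tl),(tip-.06*z,yw,tl),(tip,yw,tl))
```

```text
[0.5294 0.0312 0.0384] [ 0.3826  0.0232 -0.6026  1.9702  0.0144  1.1523 -1.5488]
now [0.428  0.0327 0.2768] yaw 14.2 z [-0. -0. -1.] F [-0.2086  0.7764  0.3994] w 50.1 t 18.45
[ 0.0389  0.6101 -0.1235] [ 47.9  32.7 166.2]
[ 0.0389  0.6101 -0.1235] [ 82.1  28.3 215.4]
[ 0.0389  0.6101 -0.1235] [116.2  23.9 264.5]
```

Emit:
{"method": "jog_arm", "body": {"motion": [[0.006,0.12,-0.02,10,7,30,50],[0.012,0.24,-0.05,20,13,65,50],[0.02,0.36,-0.07,30,20,100,50],[0.03,0.48,-0.1,40,27,135,50],[0.039,0.61,-0.1235,48,33,166,50],[0.039,0.61,-0.1235,48,33,166,50],[0.039,0.61,-0.1235,48,33,166,50],[0.039,0.61,-0.1235,48,33,166,50]]}}

```text
t: 19.45
eef_pos: [0.4943, 0.0053, 0.1276]
tool_rot: [-0.065, 0.939, 0.182, 0.286]
contact_force: [0.2, 0.0, -0.2]
gripper_width: 0.591
grasp_force: 0.0
```

Run:
```python
from h import *
yw,tl=21.5,35
z=Rt(yw,tl).as_matrix()[:,2];d=np.array([np.cos(np.radians(yw)),np.sin(np.radians(yw)),0])
tip=np.array([.523,.0287,.054])-.004*d+.019*z
mt((tip-.12*z,yw,tl),(tip,yw,tl))
p=cam('wrist');g=p['pixels'].max(2)
print(bot.get_obs()['q'],[ (x['xy'],x['score'],atz(p,x['xy'],.03)) for x in bot.tip_of('heat_sink',p)[:2]], proj(p,[.523,.0287,.03]))
```

```text
now [0.4943 0.0053 0.1276] yaw 21.51 z [ 0.5126  0.2252 -0.8286] F [ 0.1602  0.0459 -0.2306] w 50.4 t 19.45
[-0.0217  0.0169 -0.    ] [-16.5 -11.    9.8]
[-0.0217  0.0169 -0.    ] [-14.4  -8.4 129.7]
[ 0.5915  0.1553 -0.5723  2.4352 -1.3586  0.1699  0.1711] [([7.7, 136.3], 0.72, array([0.5058, 0.3254, 0.03  ])), ([264.4, 224.3], 0.69, array([0.5205, 0.0267, 0.03  ]))] [263.5408 221.3151]
```

```bash
cat >> h.py <<'E'
def gp(s,yw=21.5,tl=30,o=(.523,.0287,.054)):
    z=Rt(yw,tl).as_matrix()[:,2];d=np.array([np.cos(np.radians(yw)),np.sin(np.radians(yw)),0])
    return (np.array(o)-.004*d+(.019-s)*z,yw,tl)
E
python3 - <<'E'
from h import *
mt(gp(.09),gp(.07),gp(.04),gp(0))
E
```

```text
now [0.4933 0.0049 0.1267] yaw 21.37 z [ 0.5107  0.225  -0.8298] F [-1.0286  0.0876  0.1704] w 50.1 t 19.55
[-0.0223 -0.0681 -0.0011] [-11.1 -10.4  39.8]
[-0.0223 -0.0681 -0.0011] [-12.4  -9.9  59.7]
[-0.0223 -0.0681 -0.0011] [-14.5  -9.3  89.6]
[-0.0223 -0.0681 -0.0011] [-17.2  -8.4 129.5]
```

Emit:
{"method": "jog_arm", "body": {"motion": [[-0.02,-0.068,0,-11,-10,25,50],[-0.022,-0.068,0,-11,-10,40,50],[-0.022,-0.068,0,-11,-10,40,50],[-0.022,-0.068,0,-11,-10,40,50]]}}

```text
t: 20.05
eef_pos: [0.5037, 0.0222, 0.097]
tool_rot: [-0.051, 0.949, 0.184, 0.249]
contact_force: [0.4, 0.0, 0.1]
gripper_width: 0.586
grasp_force: 0.0
```

Run:
```python
from h import *
print(bot.get_obs()['q']);mt(gp(.09),gp(.06),gp(.03),gp(0))
p=cam('wrist');print([ (x['xy'],x['score'],atz(p,x['xy'],.03)) for x in bot.tip_of('heat_sink',p)[:3]], proj(p,[.523,.0287,.03]))
```

```text
[-0.0395  0.1891 -0.0085  2.4282 -1.3614  0.1708  0.0817]
now [0.5037 0.0222 0.097 ] yaw 21.85 z [ 0.4542  0.1895 -0.8705] F [0.39   0.0448 0.1352] w 50.0 t 20.05
[-0.0099  0.0091  0.0053] [-7.3  1.   6.4]
[-0.0099  0.0091  0.0053] [-7.   1.3 36.4]
[-0.0099  0.0091  0.0053] [-6.8  1.6 66.4]
[-0.0099  0.0091  0.0053] [-6.5  1.9 96.4]
[([272.3, 224.7], 0.76, array([0.5219, 0.0302, 0.03  ]))] [274.383  224.2369]
```

Emit:
{"method": "jog_arm", "body": {"motion": [[-0.01,0.009,0,-7,1,20,50],[-0.01,0.009,0.005,-7,1,50,50],[-0.01,0.009,0.005,-7,1,50,50],[-0.01,0.009,0.005,-7,1,50,50]]}}

```text
t: 20.65
eef_pos: [0.5257, 0.0173, 0.0743]
tool_rot: [-0.053, 0.954, 0.18, 0.235]
contact_force: [0.7, 0.5, -0.8]
gripper_width: 0.585
grasp_force: 0.0
```

Run:
```python
from h import *
print(bot.get_obs()['q']);mt(gp(.045),gp(.02),gp(0))
p=cam('wrist');print([ (x['xy'],x['score'],atz(p,x['xy'],.03)) for x in bot.tip_of('heat_sink',p)[:3]], proj(p,[.523,.0287,.03]))
```

```text
[-0.0164  0.2741 -0.0198  2.3747 -1.3655  0.1699  0.0912]
now [0.5257 0.0173 0.0743] yaw 21.08 z [ 0.4296  0.1856 -0.8837] F [ 0.6571  0.4684 -0.7759] w 49.9 t 20.65
[-0.0151  0.0368 -0.0068] [-11.5 -11.2  23. ]
[-0.0151  0.0368 -0.0068] [-10.5 -10.8  48. ]
[-0.0151  0.0368 -0.0068] [ -9.8 -10.5  68. ]
[([260.2, 242.9], 0.91, array([0.523 , 0.0276, 0.03  ]))] [258.8927 242.4097]
```

```bash
sed -i 's/tl=30/tl=27/; s/-.004\*d/-.006*d/' h.py
python3 - <<'E'
from h import *
mt(gp(.05),gp(.03),gp(0))
E
```

```text
now [0.5257 0.0178 0.0746] yaw 21.13 z [ 0.4299  0.1858 -0.8835] F [ 0.317  -0.5802  0.2685] w 50.0 t 20.75
[-0.0153 -0.0159 -0.0055] [-13.7 -10.8  17.3]
[-0.0153 -0.0159 -0.0055] [-14.  -10.5  37.3]
[-0.0153 -0.0159 -0.0055] [-14.5 -10.   67.3]
```

Emit:
{"method": "jog_arm", "body": {"motion": [[-0.015,-0.016,-0.005,-13,-10,8,50],[-0.015,-0.016,-0.005,-13,-10,17,50],[-0.015,-0.016,-0.005,-13,-10,17,50],[-0.015,-0.016,-0.005,-13,-10,17,50]]}}

```text
t: 21.25
eef_pos: [0.5219, 0.0243, 0.0634]
tool_rot: [-0.046, 0.957, 0.183, 0.222]
contact_force: [0.3, 0.2, -0.4]
gripper_width: 0.585
grasp_force: 0.0
```

Run:
```python
from h import *
print(bot.get_obs()['q']);mt(gp(.05),gp(.02),gp(0))
```

```text
[-0.1435  0.2913  0.0854  2.3791 -1.366   0.1697  0.0654]
now [0.5219 0.0243 0.0634] yaw 21.51 z [ 0.4081  0.1689 -0.8972] F [ 0.3008  0.2404 -0.3575] w 49.9 t 21.25
[-0.0075  0.0138  0.0001] [-7.2 -3.6  8. ]
[-0.0075  0.0138  0.0001] [-6.7 -3.4 38. ]
[-0.0075  0.0138  0.0001] [-6.5 -3.3 58. ]
```

Emit:
{"method": "jog_arm", "body": {"motion": [[-0.0075,0,0,-7,-3.5,10,50],[-0.0075,0,0,-7,-3.5,20,50],[-0.0075,0,0,-7,-3.5,30,50],[-0.0075,0,0,-7,-3.5,30,50],[-0.0075,0,0,-7,-3.5,30,50]]}}

```text
t: 21.88
eef_pos: [0.5309, 0.0277, 0.0475]
tool_rot: [-0.045, 0.959, 0.184, 0.211]
contact_force: [-0.2, -0.0, -0.7]
gripper_width: 0.585
grasp_force: 0.0
```

Run:
```python
from h import *
print(bot.get_obs()['q']);mt(gp(.028),gp(0))
p=cam('wrist');print([ (x['xy'],x['score'],atz(p,x['xy'],.03)) for x in bot.tip_of('heat_sink',p)[:3]], proj(p,[.523,.0287,.03]))
```

```text
[-0.1612  0.3402  0.0956  2.3521 -1.366   0.1698  0.0581]
now [0.5309 0.0277 0.0475] yaw 21.56 z [ 0.3877  0.1646 -0.907 ] F [-0.2472 -0.0097 -0.7485] w 49.9 t 21.875
[-0.011   0.0366  0.0007] [-8.2 -3.7 11.6]
[-0.011   0.0366  0.0007] [-7.2 -3.4 39.6]
[([264.3, 253.1], 0.94, array([0.5215, 0.0303, 0.03  ]))] [267.2273 251.9531]
```

```bash
sed -i 's/tl=27/tl=24/' h.py
python3 - <<'E'
from h import *
mt(gp(.025),gp(0.01),gp(0))
E
```

```text
now [0.5309 0.0277 0.0477] yaw 21.56 z [ 0.388   0.1645 -0.9069] F [ 0.8813 -0.4479  0.1552] w 49.9 t 21.975
[-0.0109 -0.016   0.001 ] [-9.5 -3.7 14.8]
[-0.0109 -0.016   0.001 ] [-9.7 -3.5 29.8]
[-0.0109 -0.016   0.001 ] [-9.9 -3.4 39.8]
```

Emit:
{"method": "jog_arm", "body": {"motion": [[-0.011,-0.016,0,-9,-3.5,5,50],[-0.011,-0.016,0,-9.5,-3.5,10,50],[-0.011,-0.016,0,-9.5,-3.5,15,50],[-0.011,-0.016,0,-9.5,-3.5,15,50]]}}

```text
t: 22.48
eef_pos: [0.5299, 0.0292, 0.0359]
tool_rot: [-0.04, 0.962, 0.184, 0.2]
contact_force: [-0.8, -0.3, 0.5]
gripper_width: 0.59
grasp_force: 0.0
```

Run:
```python
from h import *
print(bot.get_obs()['q']);mt(gp(.025),gp(0))
```

```text
[-0.2172  0.3666  0.1431  2.3473 -1.366   0.1698  0.0423]
now [0.5299 0.0292 0.0359] yaw 21.57 z [ 0.3694  0.15   -0.9171] F [-0.7909 -0.3171  0.5274] w 50.4 t 22.475
[-0.0042  0.0088  0.001 ] [-4.1 -2.   4.4]
[-0.0042  0.0088  0.001 ] [-3.9 -1.9 29.4]
```

Emit:
{"method": "jog_arm", "body": {"motion": [[-0.004,0,0,-4,-2,6,50],[-0.004,0,0,-4,-2,12,50],[-0.004,0,0,-4,-2,18,50],[-0.004,0,0,-4,-2,22,50],[-0.004,0,0,-4,-2,22,50]]}}

```text
t: 23.1
eef_pos: [0.5371, 0.0315, 0.0233]
tool_rot: [-0.04, 0.963, 0.184, 0.192]
contact_force: [-1.2, 0.6, 0.2]
gripper_width: 0.587
grasp_force: 0.0
```

Run:
```python
from h import *
print(bot.get_obs()['q']);mt(gp(0))
p=cam('wrist');print([ (x['xy'],x['score'],atz(p,x['xy'],.03)) for x in bot.tip_of('heat_sink',p)[:3]], proj(p,[.523,.0287,.03]))
```

```text
[-0.2179  0.4044  0.1395  2.3248 -1.366   0.1698  0.0381]
now [0.5371 0.0315 0.0233] yaw 21.58 z [ 0.355   0.1474 -0.9232] F [-1.1682  0.5509  0.1893] w 50.1 t 23.1
[-0.0071  0.0244  0.0012] [-5.5 -2.5 14.9]
[([267.6, 266.3], 0.61, array([0.5225, 0.0288, 0.03  ]))] [268.0514 265.6019]
```

Emit:
{"method": "jog_arm", "body": {"motion": [[-0.005,-0.01,0,-7,-2.5,4,50],[-0.005,-0.01,0,-8,-2.5,8,50],[-0.005,-0.01,0,-8,-2.5,11,50],[-0.005,-0.01,0,-8,-2.5,11,50]]}}

```text
t: 23.7
eef_pos: [0.535, 0.032, 0.0145]
tool_rot: [-0.037, 0.965, 0.184, 0.184]
contact_force: [-0.7, 0.3, 0.1]
gripper_width: 0.578
grasp_force: 0.0
```

Run:
```python
from h import *
o=bot.get_obs();print(o['q']);mt(gp(0))
M=rot(o['tool_rot']).as_matrix();tip=np.array(o['eef_pos'])-.032*M[:,2];b=tip-.073*M[:,2]
for h in(.038,.0425):
  k=b+h*M[:,0];print('tip',tip,'corner',k[2],np.hypot(*(k[:2]-c)))
```

```text
[-0.2381  0.4233  0.1554  2.322  -1.366   0.1698  0.0312]
now [0.535  0.032  0.0145] yaw 21.58 z [ 0.341   0.14   -0.9296] F [-0.7326  0.3226  0.0663] w 49.4 t 23.7
[-0.0053  0.0414  0.0013] [-0.4 -1.2  7.5]
tip [0.524  0.0276 0.0443] corner 0.12613127821731637 0.0992731057057965
tip [0.524  0.0276 0.0443] corner 0.1277900894184555 0.09510896458120814
```

Emit:
{"method": "jog_arm", "body": {"motion": [[0,0,0,-1,-1,4,50],[0,0,0,-1,-1,4,50],[0,0,0,-1,-1,4,35],[0,0,0,-1,-1,4,20],[0,0,0,-1,-1,4,20],[0,0,0,-1,-1,4,20],[0,0,0,-1,-1,4,20]], "grip_force": 50}}

```text
t: 24.58
eef_pos: [0.5355, 0.0328, 0.0124]
tool_rot: [-0.038, 0.965, 0.184, 0.183]
contact_force: [-2.8, -0.8, 5.6]
gripper_width: 0.318
grasp_force: 49.4
```

Run:
```python
from h import *
o=bot.get_obs();print(o['q'],o['grasp_force'],np.array(o['torque']));mt(gp(0))
p=cam('wrist');print([ (x['xy'],x['score'],atz(p,x['xy'],.03)) for x in bot.tip_of('heat_sink',p)[:3]], proj(p,[.523,.0287,.03]))
```

```text
[-0.2377  0.4289  0.1536  2.3191 -1.3659  0.1699  0.0301] 49.4425767660141 [-0.1534  0.4822  0.0404]
now [0.5355 0.0328 0.0124] yaw 21.58 z [ 0.3383  0.1402 -0.9305] F [-2.7643 -0.8048  5.6297] w 27.2 t 24.575
[-0.0065  0.044   0.0012] [-0.4 -0.7  5.3]
[([273.1, 268.1], 0.96, array([0.5229, 0.0272, 0.03  ]))] [270.7721 266.9452]
```

Emit:
{"method": "jog_arm", "body": {"motion": [[0,0,0,0,0,-6,20],[0,0,0,0,0,-20,20],[0,0,0,0,0,-40,20],[0,0,0,0,0,-60,20],[0,0,0,0,0,-80,20],[0,0,0,0,0,-100,20],[0,0,0,0,0,-120,20],[0,0,0,0,0,-120,20]]}}

```text
t: 25.68
eef_pos: [0.4953, 0.0165, 0.1248]
tool_rot: [-0.038, 0.965, 0.185, 0.183]
contact_force: [1.0, 0.3, -0.2]
gripper_width: 0.321
grasp_force: 49.3
```

Run:
```python
from h import *
o=bot.get_obs();print(o['q'],o['grasp_force'])
p=cam('wrist');
for x in bot.tip_of('heat_sink',p)[:3]:
    print(x)
M=rot(o['tool_rot']).as_matrix()
mv(([.40,-.21,.20],-10,21.5),([.44,-.26,.15],-10,21.5))
for t,z in dict(vise=0,jaw=0,jaw_back=.0315).items():
  for x in bot.tip_of(t,p)[:1]: print(t,x,atz(p,x['xy'],z))
# tool coords of heat sink at grasp time
R0=Rt(21.5,21.5);print('obj in tool',R0.inv().apply(np.array([.523,.0285,.03])-[.5355,.0328,.0124]))
q=np.linalg.inv(np.array(p['tool_from_camera']))@np.append(R0.inv().apply(np.array([.523,.0285,.03])-[.5355,.0328,.0124]),1);u=np.array(p['camera_matrix'])@q[:3];print('pred px',u[:2]/u[2])
```

```text
[-0.7574  0.1446  0.7554  2.3612 -0.6492  0.3907 -0.6473] 49.34092104434967
{'xy': [271.3, 265.9], 'score': 0.56}
{'xy': [550.6, 60.1], 'score': 0.54}
now [0.495  0.0167 0.1236] yaw 21.64 z [ 0.338   0.1408 -0.9305] F [ 0.3059 -0.0425 -1.1984] w 27.3 t 25.775
[-0.2084  0.002   0.5138] [-132.   174.8 -135.1]
[-0.2084  0.002   0.5138] [-132.8  236.4  -82.1]
vise {'xy': [531.7, 330.6], 'score': 0.71} [ 0.5019 -0.2716  0.    ]
jaw_back {'xy': [538.0, 383.1], 'score': 0.82} [ 0.4593 -0.2644  0.0315]
obj in tool [-0.0058 -0.0006 -0.0212]
pred px [271.3357 267.0181]
```

Emit:
{"method": "jog_arm", "body": {"motion": [[-0.02,0,0.05,-20,15,-40,20],[-0.05,0,0.15,-50,40,-70,20],[-0.09,0,0.26,-80,75,-100,20],[-0.13,0,0.36,-105,115,-120,20],[-0.17,0,0.44,-125,150,-135,20],[-0.208,0.002,0.514,-132,180,-135,20],[-0.208,0.002,0.514,-132,195,-130,20],[-0.208,0.002,0.514,-132,195,-130,20],[-0.208,0.002,0.514,-132,195,-130,20]]}}

```text
t: 27.05
eef_pos: [0.4085, -0.2278, 0.1951]
tool_rot: [0.016, 0.979, -0.086, 0.185]
contact_force: [-0.3, 0.4, -0.9]
gripper_width: 0.32
grasp_force: 49.6
```

Run:
```python
from h import *
o=bot.get_obs();print(o['q'],o['grasp_force']);mv()
p=cam('wrist');save(p,'w5.png')
for t,z in dict(vise=0,jaw=0,jaw_back=.0315).items():
  for x in bot.tip_of(t,p)[:2]: print(t,x,atz(p,x['xy'],z))
print([proj(p,[x,y,.02]) for x in(.39,.58) for y in(-.2,-.33)])
# crop vise
u=proj(p,[.49,-.268,.03]);print(u)
x0=int(np.clip(u[0]-130,0,560-260));y0=int(np.clip(u[1]-110,0,420-195));print(x0,y0)
cv2.imwrite('pics/w5c.png',cv2.resize(cv2.imread('pics/w5.png')[y0:y0+195,x0:x0+260],(780,585),interpolation=2))
```

```text
[-0.5629 -0.2059  0.9403  2.3443  0.1612  0.5577 -1.4691] 49.56645905971527
now [ 0.4085 -0.2278  0.1951] yaw -10.02 z [ 0.3596 -0.0636 -0.9309] F [-0.2654  0.374  -0.8667] w 27.3 t 27.05
vise {'xy': [294.1, 155.8], 'score': 0.58} [ 0.5008 -0.2726  0.    ]
jaw {'xy': [291.0, 157.4], 'score': 0.63} [ 0.4994 -0.2682  0.    ]
jaw_back {'xy': [294.3, 183.4], 'score': 0.86} [ 0.4615 -0.2636  0.0315]
[array([253.051, 250.452]), array([356.8898, 232.0576]), array([227.1579, 100.7549]), array([328.9694,  83.0185])]
[293.6435 159.8561]
163 49
```

```bash
cat >> h.py <<'E'
def V(x,y,z,o=(.501,-.2715),a=-10.):
    a=np.radians(a);return np.array([o[0]+x*np.cos(a)-y*np.sin(a),o[1]+x*np.sin(a)+y*np.cos(a),z])
E
python3 - <<'E'
from h import *
p=cam('wrist');save(p,'w6.png');im=cv2.imread('pics/w6.png');x0,y0=163,49
b=cv2.resize(im[y0:y0+195,x0:x0+260],(780,585),interpolation=2)
def L(P,Q,col):
    f=lambda X:tuple(int(v) for v in ((proj(p,X)-[x0,y0]+.5)*3)); cv2.line(b,f(P),f(Q),col,1)
L(V(.05,-.035,.048),V(.05,.035,.048),(0,0,255))
L(V(-.0194,-.032,.042),V(-.0194,.032,.042),(0,255,0))
L(V(-.0374,-.032,.042),V(-.0374,.032,.042),(0,255,0))
for y in(-.045,.045): L(V(-.11,y,.02),V(.08,y,.02),(255,0,0))
L(V(-.11,-.045,.02),V(-.11,.045,.02),(255,0,0))
L(V(.08,-.045,.02),V(.08,.045,.02),(255,0,0))
cv2.imwrite('pics/w6c.png',b)
E
```

```text
(no output)
```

View pics/w6c.png

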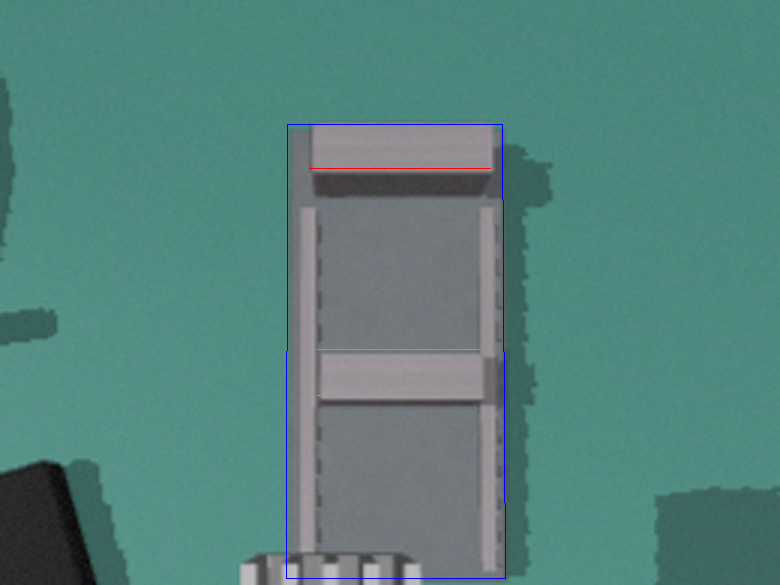

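```bash
cat >> h.py <<'E'
O=(.5002,-.2719)
def pl(h,x=.022):
    R_=Rt(-10,21.5);return (V(x,0,.02+h,O)-R_.apply([-.0058,-.0006,-.0212]),-10,21.5)
E
python3 - <<'E'
from h import *
mv(pl(.08),pl(.015),pl(.002),pl(0))
E
```

```text
now [ 0.4089 -0.2281  0.1955] yaw -10.03 z [ 0.3609 -0.0634 -0.9304] F [-0.0733  0.0903 -1.3149] w 27.4 t 27.3
[-0.0002  0.0001 -0.0004] [ 82.   27.9 153.9]
[-0.0002  0.0001 -0.0004] [ 58.2  27.9 214.4]
[-0.0002  0.0001 -0.0004] [ 53.5  27.9 226.5]
[-0.0002  0.0001 -0.0004] [ 52.7  27.9 228.3]
```

Emit:
{"method": "jog_arm", "body": {"motion": [[0,0,0,25,9,45,20],[0,0,0,50,18,90,20],[0,0,0,75,27,135,20],[0,0,0,82,28,154,20],[0,0,0,74,28,175,20],[0,0,0,66,28,195,20],[0,0,0,58,28,214,20],[0,0,0,58,28,214,20],[0,0,0,58,28,214,20]]}}

```text
t: 28.42
eef_pos: [0.5349, -0.2793, 0.0184]
tool_rot: [0.016, 0.979, -0.086, 0.186]
contact_force: [0.9, 1.3, -1.2]
gripper_width: 0.32
grasp_force: 49.7
```

Run:
```python
from h import *
mv(pl(.003),pl(.001),pl(-.001));print(bot.get_obs()['q'])
p=cam('wrist');print([(x['xy'],x['score']) for x in bot.tip_of('heat_sink',p)[:2]])
```

```text
now [ 0.5349 -0.2793  0.0184] yaw -10.06 z [ 0.3616 -0.0641 -0.9301] F [ 0.8849  1.2527 -1.208 ] w 27.3 t 28.425
[ 0.0003 -0.0007 -0.0009] [-5.  -0.7 12. ]
[ 0.0003 -0.0007 -0.0009] [-5.8 -0.7 13.8]
[ 0.0003 -0.0007 -0.0009] [-6.5 -0.7 15.7]
[ 0.0523  0.5288  0.4759  2.1894 -1.3004  0.3375 -0.096 ]
[([272.3, 265.7], 0.9)]
```

Emit:
{"method": "jog_arm", "body": {"motion": [[0,0,0,-2.5,-0.5,6,20],[0,0,0,-4.5,-0.5,11,20],[0,0,0,-5,-0.5,12.5,20],[0,0,0,-5.5,-0.5,13.5,20],[0,0,0,-5.5,-0.5,13.5,20]]}}

```text
t: 29.15
eef_pos: [0.5345, -0.2787, 0.0034]
tool_rot: [0.016, 0.979, -0.086, 0.186]
contact_force: [-0.2, -0.0, -1.1]
gripper_width: 0.319
grasp_force: 49.7
```

Not in contact yet; lower in small steps.

Emit:
{"method": "jog_arm", "body": {"motion": [[0,0,0,-0.4,0,0.9,20],[0,0,0,-0.7,0,1.9,20],[0,0,0,-0.7,0,1.9,20]]}}

```text
t: 29.52
eef_pos: [0.5346, -0.2787, 0.0024]
tool_rot: [0.016, 0.978, -0.086, 0.187]
contact_force: [-8.3, 3.9, 17.3]
gripper_width: 0.317
grasp_force: 52.4
```

Emit:
{"method": "jog_arm", "body": {"motion": [[0,0,0,0.3,0,-0.8,28],[0,0,0,0.3,0,-0.8,34],[0,0,0,0.3,0,-0.8,46],[0,0,0,0.3,0,-0.8,50],[0,0,0,5,0,-14,50],[0,0,0,15,0,-38,50],[0,0,0,25,0,-64,50],[0,0,0,35,0,-93,50],[0,0,0,35,0,-130,50],[0,0,0,20,0,-175,50]]}}

```text
t: 30.78
eef_pos: [0.49, -0.2708, 0.1722]
tool_rot: [0.017, 0.979, -0.086, 0.186]
contact_force: [-0.3, 0.7, 2.1]
gripper_width: 0.583
grasp_force: 0.0
```

Run:
```python
from h import *
o=bot.get_obs()
p=cam('wrist');save(p,'w7.png');g=p['pixels'].max(2)
for x in bot.tip_of('heat_sink',p)[:2]+bot.tip_of('jaw_back',p)[:1]: print(x,atz(p,x['xy'],.02))
X=V(.022,0,.056,O);u=proj(p,X);print(u)
ys,xs=np.mgrid[int(u[1])-35:int(u[1])+35,int(u[0])-35:int(u[0])+35]
W=[]
for y,x in zip(ys.ravel(),xs.ravel()):
    if 0<=y<420 and g[y,x]>150: W.append(atz(p,[x,y],.056)[:2]*1000)
W=np.array(W,np.float32);print(len(W));r=cv2.minAreaRect(W);print(r)
mv(([*V(-.062,0,0,O)[:2],.12],-10,0),([*V(-.062,0,0,O)[:2],.03-.032],-10,0))
```

```text
{'xy': [271.7, 258.4], 'score': 0.74} [ 0.461  -0.2647  0.02  ]
{'xy': [271.0, 208.9], 'score': 0.6} [ 0.5174 -0.2738  0.02  ]
{'xy': [268.7, 259.5], 'score': 0.59} [ 0.4603 -0.2611  0.02  ]
[271.8096 203.0527]
1251
((522.6693115234375, -275.4732666015625), (69.72250366210938, 71.96469116210938), 80.01490020751953)
now [ 0.4898 -0.2703  0.1726] yaw -10.07 z [ 0.364  -0.0628 -0.9293] F [ 0.122   0.8564 -0.1378] w 49.8 t 30.925
[-0.0016 -0.3783 -0.0009] [-67.3  -0.1  29.9]
[-0.0016 -0.3783 -0.0009] [-112.4    0.1  143.3]
```

```bash
cat >> h.py <<'E'
def hs(p,x=.02,th=(130,150,170),hx=.026):
    g=p['pixels'].max(2);a=np.radians(10);M=np.array([[np.cos(a),-np.sin(a)],[np.sin(a),np.cos(a)]])
    u=proj(p,V(x,0,.056,O)).astype(int);A=[]
    for y in range(max(0,u[1]-50),min(420,u[1]+50)):
        for xx in range(u[0]-50,u[0]+50):
            w=M@(atz(p,[xx,y],.056)[:2]-O)
            if abs(w[0]-x)<hx and abs(w[1])<.024: A.append((*w*1000,g[y,xx]))
    A=np.array(A)
    for t in th:
        B=A[A[:,2]>t];print(t,len(B),cv2.minAreaRect(B[:,:2].astype(np.float32)),np.percentile(B[:,:2],[2,98],axis=0).ravel().round(1))
E
python3 - <<'E'
from h import *
p=cam('wrist');hs(p)
E
```

```text
130 918 ((21.73832893371582, -0.9877490997314453), (28.240942001342773, 40.74551010131836), 89.96092987060547) [  2.4 -15.1  41.1  13.1]
150 476 ((21.73290252685547, -0.46549034118652344), (27.19120216369629, 38.65597152709961), 89.96155548095703) [  2.4 -14.1  40.5  13.1]
170 223 ((21.733728408813477, -0.9884929656982422), (26.145112991333008, 38.6535530090332), 89.96142578125) [  3.4 -14.1  40.   12.1]
```

Emit:
{"method": "jog_arm", "body": {"motion": [[0,-0.1,0,-20,0,0,20],[0,-0.2,0,-40,0,10,20],[0,-0.3,0,-60,0,20,20],[0,-0.378,0,-67,0,30,20],[0,-0.378,0,-82,0,68,20],[0,-0.378,0,-97,0,105,20],[0,-0.378,0,-106,0,128,20],[0,-0.378,0,-112,0,142,20],[0,-0.378,0,-112,0,142,20],[0,-0.378,0,-112,0,142,20]]}}

```text
t: 32.22
eef_pos: [0.4387, -0.2621, -0.0015]
tool_rot: [-0.0, 0.996, -0.088, -0.001]
contact_force: [0.8, -0.4, 0.5]
gripper_width: 0.231
grasp_force: 0.0
```

Run:
```python
from h import *
mv(*[([*V(x,0,0,O)[:2],-.002],-10,0) for x in(-.05,-.03,-.022,-.019)]);print(bot.get_obs()['q'])
```

```text
now [ 0.4387 -0.2621 -0.0015] yaw -10.07 z [-0.0019  0.0002 -1.    ] F [ 0.8228 -0.3615  0.4951] w 19.7 t 32.225
[ 0.0001  0.0019 -0.0013] [12.3 -1.   0.5]
[ 0.0001  0.0019 -0.0013] [32.3 -1.1  0.5]
[ 0.0001  0.0019 -0.0013] [40.3 -1.1  0.4]
[ 0.0001  0.0019 -0.0013] [43.3 -1.1  0.4]
[-0.1532  0.6411  0.7455  2.1257 -0.7313  0.6517 -0.6423]
```

Emit:
{"method": "jog_arm", "body": {"motion": [[0,0,0,6,-0.5,0.5,20],[0,0,0,11,-1,0.5,20],[0,0,0,14,-1,0.5,20],[0,0,0,17,-1,0.5,20],[0,0,0,20,-1,0.5,20],[0,0,0,23,-1,0.5,20],[0,0,0,26,-1,0.5,20],[0,0,0,29,-1,0.5,20],[0,0,0,31,-1,0.5,20],[0,0,0,33,-1,0.5,20]]}}

```text
t: 33.48
eef_pos: [0.4709, -0.2663, -0.0026]
tool_rot: [-0.0, 0.996, -0.088, -0.001]
contact_force: [-2.1, 1.6, 1.4]
gripper_width: 0.235
grasp_force: 1.3
```

Run:
```python
from h import *
mv(([*V(-.019,0,0,O)[:2],-.002],-10,0))
p=cam('wrist');hs(p,.026,(150,));print([(x,atz(p,x['xy'],.0315)) for x in bot.tip_of('jaw_back',p)[:1]])
```

```text
now [ 0.4709 -0.2663 -0.0026] yaw -10.06 z [-0.0029  0.0007 -1.    ] F [-2.1391  1.5636  1.4179] w 20.1 t 33.475
[-0.0002  0.003  -0.001 ] [10.8  0.4 -0.6]
150 2568 ((24.55242347717285, -1.1964492797851562), (28.070636749267578, 39.340213775634766), 89.9347152709961) [  5.4 -15.   41.2  12.6]
[({'xy': [274.0, 252.3], 'score': 0.96}, array([ 0.4813, -0.2693,  0.0315]))]
```

Emit:
{"method": "jog_arm", "body": {"motion": [[0,0,0,2,0,0,20],[0,0,0,4,0,0,20],[0,0,0,5.5,0,0,20],[0,0,0,7,0,0,20],[0,0,0,7,0,0,20]]}}

```text
t: 34.2
eef_pos: [0.4779, -0.2676, -0.0026]
tool_rot: [-0.0, 0.996, -0.088, -0.001]
contact_force: [-2.4, 0.7, 2.1]
gripper_width: 0.238
grasp_force: 1.3
```

Emit:
{"method": "jog_arm", "body": {"motion": [[0,0,0,1,0,0,20],[0,0,0,2,0,0,20],[0,0,0,2,0,0,20]]}}

```text
t: 34.58
eef_pos: [0.4799, -0.268, -0.0026]
tool_rot: [-0.0, 0.996, -0.088, -0.001]
contact_force: [-2.5, 1.9, 0.2]
gripper_width: 0.232
grasp_force: 1.4
```

Emit:
{"method": "jog_arm", "body": {"motion": [[0,0,0,0.8,0,0,20],[0,0,0,0.8,0,0,20]]}}

```text
t: 34.83
eef_pos: [0.4804, -0.2681, -0.0026]
tool_rot: [-0.0, 0.996, -0.088, -0.002]
contact_force: [-2.7, 2.2, 1.3]
gripper_width: 0.233
grasp_force: 1.7
```

Emit:
{"method": "jog_arm", "body": {"motion": [[0,0,0,0.8,0,0,20],[0,0,0,1.3,0,0,20],[0,0,0,1.3,0,0,20]]}}

```text
t: 35.2
eef_pos: [0.4804, -0.2681, -0.0026]
tool_rot: [-0.001, 0.996, -0.088, -0.002]
contact_force: [-6.4, 3.6, 5.4]
gripper_width: 0.235
grasp_force: 3.5
```

Run:
```python
from h import *
mv(([*V(-.019,0,0,O)[:2],-.002],-10,0))
p=cam('wrist');hs(p,.030,(150,),.0215);print([(x,atz(p,x['xy'],.0315)) for x in bot.tip_of('jaw_back',p)[:1]])
```

```text
now [ 0.4804 -0.2681 -0.0026] yaw -10.08 z [-0.0047  0.0018 -1.    ] F [-6.398   3.5626  5.3609] w 20.1 t 35.2
[-0.0009  0.0049 -0.0015] [ 1.1  0.3 -0.6]
150 3350 ((28.4778995513916, 0.3358783721923828), (42.5948371887207, 39.73545837402344), 89.99656677246094) [  8.6 -17.9  47.6  18.5]
[({'xy': [272.8, 252.3], 'score': 0.6}, array([ 0.491 , -0.2704,  0.0315]))]
```

Emit:
{"method": "jog_arm", "body": {"motion": [[0,0,0,0.8,0,0,20],[0,0,0,1.5,0,0,20],[0,0,0,1.5,0,0,20]]}}

```text
t: 35.67
eef_pos: [0.4804, -0.2681, -0.0028]
tool_rot: [-0.001, 0.996, -0.088, -0.004]
contact_force: [-11.0, 3.1, 8.7]
gripper_width: 0.236
grasp_force: 5.4
```

Emit:
{"method": "jog_arm", "body": {"motion": [[0,0,0,-5,0,0,20],[0,0,0,-20,0,0,20],[0,0,0,-35,0,-20,20],[0,0,0,-40,0,-60,20],[0,0,0,-40,0,-115,20],[0,0,0,-40,0,-160,20],[0,0,0,-40,0,-160,20],[0,0,0,-40,0,-160,20]]}}

```text
t: 36.67
eef_pos: [0.4441, -0.2612, 0.1572]
tool_rot: [-0.001, 0.996, -0.087, -0.001]
contact_force: [-0.3, 0.0, -0.5]
gripper_width: 0.236
grasp_force: 0.0
```

Run:
```python
from h import *
mv()
p=cam('wrist');save(p,'w8.png');hs(p,.030,(130,150,170),.024)
for t,z in dict(jaw=0,jaw_back=.0315,heat_sink=.02,vise=0).items():
  for x in bot.tip_of(t,p)[:2]:
    a=np.radians(10);w=atz(p,x['xy'],z)[:2]-O;print(t,x['score'],w[0]*np.cos(a)-w[1]*np.sin(a),w[0]*np.sin(a)+w[1]*np.cos(a))
# brightness profile along vise x at y=0.. (z=.042 plane)
g=p['pixels'].max(2).astype(float)
for z in(.042,.056):
  print(z,[int(np.mean([g[tuple(np.round(proj(p,V(x/1000,y/1000,z,O))).astype(int)[::-1])] for y in range(-10,11,2)])) for x in range(-40,66,2)])
  print(z,'y24',[int(np.mean([g[tuple(np.round(proj(p,V(x/1000,y/1000,z,O))).astype(int)[::-1])] for y in (22,24,26)])) for x in range(-40,66,2)])
```

```text
now [ 0.4441 -0.2612  0.1572] yaw -10.04 z [-0.0022  0.0013 -1.    ] F [-0.2846  0.0404 -0.4611] w 20.1 t 36.675
130 1604 ((29.87250518798828, -0.0745849609375), (47.568302154541016, 47.551204681396484), 89.98733520507812) [  6.1 -21.6  53.6  21.5]
150 1072 ((29.87250518798828, -0.0745849609375), (47.568302154541016, 47.551204681396484), 89.98733520507812) [  6.1 -21.1  53.6  21.5]
170 375 ((28.88304328918457, -0.9581127166748047), (27.059011459350586, 38.63753128051758), 89.98570251464844) [ 10.4 -14.4  47.4  12.5]
jaw 0.45 -0.09553047678913641 0.15299676962928613
jaw_back 0.88 -0.009501241507764104 0.003791188882322951
jaw_back 0.23 -0.01707356544208524 0.27020441612705676
heat_sink 0.75 0.027026798609117275 -0.0028306611194456625
vise 0.86 0.00031619450500531003 -0.0012614964316179247
0.042 [123, 124, 123, 123, 122, 123, 124, 124, 124, 124, 123, 123, 122, 122, 123, 119, 151, 150, 151, 148, 150, 153, 155, 152, 151, 139, 139, 140, 140, 140, 141, 140, 141, 140, 143, 143, 144, 141, 141, 140, 139, 139, 139, 139, 108, 137, 150, 151, 152, 149, 150, 155, 153]
0.042 y24 [122, 123, 124, 124, 124, 124, 123, 121, 122, 122, 122, 122, 124, 124, 124, 119, 150, 151, 151, 149, 151, 153, 154, 153, 149, 76, 122, 122, 123, 122, 123, 123, 124, 123, 122, 122, 124, 124, 125, 124, 125, 123, 123, 122, 88, 135, 150, 153, 152, 148, 153, 157, 154]
0.056 [123, 123, 123, 123, 123, 123, 123, 124, 124, 124, 124, 123, 123, 124, 122, 123, 119, 152, 151, 149, 148, 150, 155, 153, 153, 117, 140, 139, 139, 139, 139, 138, 137, 137, 140, 140, 141, 139, 138, 137, 137, 136, 138, 138, 105, 150, 150, 152, 150, 151, 155, 153, 151]
0.056 y24 [124, 123, 124, 124, 124, 127, 123, 122, 123, 122, 123, 122, 123, 124, 123, 124, 118, 152, 153, 149, 150, 150, 156, 156, 152, 128, 123, 122, 123, 123, 124, 124, 123, 124, 124, 124, 123, 123, 123, 122, 124, 122, 122, 117, 86, 153, 151, 152, 151, 152, 158, 156, 152]
```

Run:
```python
from h import *
s=cam('side')
for t,z in dict(peg=.09,bay=.03).items(): print(t,[(x['score'],x['xy']) for x in bot.tip_of(t,s)[:2]])
print(bot.hand_in())
```

```text
peg [(0.71, [312.9, 188.5]), (0.61, [364.8, 181.1])]
bay [(0.93, [294.7, 229.7])]
the job is handed in; nothing more can be done
None
```

The job is handed in: the heat sink's bay was turned to within about 1° of the pointer. The heat sink stands upright and square in the vise about 1 mm off midway, with the loose jaw pushed up until it came firm at about 11 N. No result came back from the judging.

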